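# Park the printing cylinders heavy side down and lock the roller bed

## Task

Take every printing cylinder out of the wooden rack and lay each one on a free set of rollers of the roller bed, letting it roll freely until its heavy brass side hangs down and the white line is on top. Once all of them have come to rest so, lock the bed with the two black T-handled keys, either one in either front block: stand the key upright over the keyhole and turn it while pressing lightly until it drops fully home, collar flush. Do not push the two loose ink tins or the black bottle about.

Things in the scene. Friction and masses are not known exactly. Their poses are not given: they have to be found in the camera images.
- cylinder_0_mid (a point): printing cylinder, blue sleeve with light metal end faces, 44 mm diameter, 90 mm long, about 0.35 kg, lying level; may be absent. Point: its centre, on the axis half-way along; x runs along the axis, +z from the axis to a white line along its length (white ticks on the end faces). A brass bar opposite the line makes that side heavy (centre of mass 6 mm off the axis).
- cylinder_1_mid (a point): printing cylinder, green sleeve with light metal end faces, 44 mm diameter, 90 mm long, about 0.35 kg, lying level; may be absent. Point: its centre, on the axis half-way along; x runs along the axis, +z from the axis to a white line along its length (white ticks on the end faces). A brass bar opposite the line makes that side heavy (centre of mass 6 mm off the axis).
- cylinder_2_mid (a point): printing cylinder, red sleeve with light metal end faces, 44 mm diameter, 90 mm long, about 0.35 kg, lying level; may be absent. Point: its centre, on the axis half-way along; x runs along the axis, +z from the axis to a white line along its length (white ticks on the end faces). A brass bar opposite the line makes that side heavy (centre of mass 6 mm off the axis).
- place_0 (a point): resting place at the -y end of the roller bed: the centre of a cylinder that rests here, axis along this frame's x; 59 mm above the worktop. It rests on four free idler wheels, axles along x, 20 mm to either side in y and 29 mm below this point. A cylinder laid here and let go rolls by itself till its heavy side is down, in about 3 s, ending within about 0.1 rad.
- place_1 (a point): resting place in the middle of the roller bed: the centre of a cylinder that rests here, axis along this frame's x; 59 mm above the worktop. It rests on four free idler wheels, axles along x, 20 mm to either side in y and 29 mm below this point. A cylinder laid here and let go rolls by itself till its heavy side is down, in about 3 s, ending within about 0.1 rad.
- place_2 (a point): resting place at the +y end of the roller bed: the centre of a cylinder that rests here, axis along this frame's x; 59 mm above the worktop. It rests on four free idler wheels, axles along x, 20 mm to either side in y and 29 mm below this point. A cylinder laid here and let go rolls by itself till its heavy side is down, in about 3 s, ending within about 0.1 rad.
- stock_rack: fixed wooden rack, 104 x 284 mm, where the cylinders lie at first, axes along its x, each on V saddles near its ends (x = -33 and 33 mm, 10 mm wide), at y = -90, 0 or 90 mm, line turned any way. Origin: centre of its underside; cylinder centres are 47 mm up, saddle tops 43 mm, the base between saddles 10 mm. Cylinders do not turn there.
- roller_bed: fixed roller bed, 104 x 284 mm, three places 90 mm apart along its y, two dark lock blocks in front (-x) near its ends; origin at the centre of its underside, on the worktop. Idler wheels 26 mm in diameter at x = -36..-26 and 26..36 mm; between them only thin axles 30 mm up. No part of it is higher than 43 mm, so fingers are free beside the middle of a cylinder.
- key_0_grip (a point): black bar handle (15 mm thick in x, 58 mm long in y, 26 mm high) of the lock key: its centre, 46 mm above the key's underside; z up. The key stands upright on the worktop; it is the same after a half turn.
- lock_key_0: T-handled steel lock key, 0.3 kg; origin at the centre of its underside. From there up: round pilot 52 mm in diameter, 20 mm high; on it two lugs along +y and -y (72 mm over both, 10 mm wide, 7 to 20 mm up); collar 80 mm in diameter, 20 to 25 mm up, with red ticks above the lugs; stem 20 mm thick to 33 mm; then the handle.
- keyhole_0 (a point): keyhole in the -y lock block (100 x 100 mm): centre of its mouth on the block's top, 26 mm up. Eight-sided, 55 mm across flats, with two notches along +y and -y, 14 mm wide, 76 mm over both. Lugs out of line rest on the block, handle centre 39 mm above this point; in line within about 0.05 rad the key drops 13 mm until its collar is flush, handle centre 26 mm above.
- key_1_grip (a point): black bar handle (15 mm thick in x, 58 mm long in y, 26 mm high) of the lock key: its centre, 46 mm above the key's underside; z up. The key stands upright on the worktop; it is the same after a half turn.
- lock_key_1: T-handled steel lock key, 0.3 kg; origin at the centre of its underside. From there up: round pilot 52 mm in diameter, 20 mm high; on it two lugs along +y and -y (72 mm over both, 10 mm wide, 7 to 20 mm up); collar 80 mm in diameter, 20 to 25 mm up, with red ticks above the lugs; stem 20 mm thick to 33 mm; then the handle.
- keyhole_1 (a point): keyhole in the +y lock block (100 x 100 mm): centre of its mouth on the block's top, 26 mm up. Eight-sided, 55 mm across flats, with two notches along +y and -y, 14 mm wide, 76 mm over both. Lugs out of line rest on the block, handle centre 39 mm above this point; in line within about 0.05 rad the key drops 13 mm until its collar is flush, handle centre 26 mm above.
- tin_a: bystander ink tin with a yellow lid, 70 mm diameter, 63 mm high, behind the work; origin at the centre of its underside
- tin_b: bystander ink tin with a grey lid, 71 mm diameter, 49 mm high, behind the work; origin at the centre of its underside
- bottle: bystander black bottle, 58 mm diameter, 184 mm high, behind the work; origin at the centre of its underside
Not all that is in view belongs to the job. Leave any turquoise look-alike of the lock_key_0 alone.

How it is judged:
By the outcome, as a careful person would: the job done as asked, in the order asked, and still so for the second after the job is handed in, with the robot touching nothing.
Of cylinder_0, cylinder_1, cylinder_2 only 2 to 3 are there at a start; the rules pass over those that are not, and their reading is None.
At some moment in a run one of lock_key_0, lock_key_1 may be knocked a few centimetres aside while the robot is not near it.
Once in a run the grip may slacken for a moment while it holds something.
It also fails if it takes over 210 s, if anything falls off the work surface, if the arm or the gripper's body presses on something with over 40 N, if the wrist force passes 120 N, or if a joint passes its speed limit or range.

## Robot

A 6-joint arm with a two-finger parallel gripper is mounted at the origin on a cart in front of the work surface, level with it; the furniture and walls round the work are solid. World frame = base frame: x ahead of the robot, y to its left, z up, the work surface at z = 0. Lengths are in m, angles in degrees, forces in N, time in s.
With the tool pointing down it reaches from about 0.4 to 0.825 m from the base axis. Payload 7 kg.
Tool frame: the origin (TCP) lies at the very end of the fingers, on their centre line; the grasp point (between the pads) lies 19 mm behind it (ctrl.pinch_z is the distance from the TCP to the grasp point, in m); z points along the fingers, x is the direction in which the jaws open and shut, and the axes are right-handed (so a half turn about z gives the same grasp; the last joint's range is limited). The gripper opens to 88 mm and grips with 3 to 60 N. Pads are 19 mm wide; open, the fingers measure 130 mm over their backs; the gripper's body (78 mm by 193 mm) begins 47 mm behind the grasp point.
Start: joints at [-49.383, 20.546, 0.682, 0, -70.136, -16.507], TCP at [0.276, -0.616, 0.227] pointing down, gripper open.
Joint ranges: [-176.03, 176.03], [-82.01, 121.73], [-58.28, 71.71], [-173.87, 95.51], [-174.79, -0.11], [-173.66, 173.66]. Speed limits (degrees/s): [136.94, 136.94, 172.46, 180, 180, 180].

## Interface

Orientations are given as [roll, pitch, yaw] about the fixed x, y, z axes, in that order (R = Rz(yaw) Ry(pitch) Rx(roll)).
In Python, from plant import ctrl gives the robot as it stands.
- The arm moves only by the tool carry_out, never from a script. Its argument "increments" is a list of rows, each a list of 7 numbers: the turn, a rotation vector about the world's x, y, z in degrees, then the shift along the world's x, y, z in mm, then the closure, from 0 (fully open) to 1 (shut). In form: [[ax, ay, az, dx, dy, dz, grip], ...]. A call has 1 to 20 rows; each row is the pose to reach, as a shift and turn from the pose commanded when the call began; what a row does not reach only later rows make up. A row lasts 1/8 s, in which the tool goes at most 62.5 mm and 10.7 degrees, less where a joint would pass 70% of its speed; a pose out of reach is approached as far as the arm can. A call with a gripper value outside its range is refused whole. The fingers move at their own pace and stop on an object; the grip force is fixed at half the most. Time passes only in rows, so rows that repeat a pose let the fingers close. It gives the time, the measured TCP pose, the force and the opening at its end, in the units of the state.
- ctrl.get_obs(): the state, without advancing time (a new reading comes with each control period).
- ctrl.snapshot(name): name is "side" or "top"; returns a dict with "pixels" (420x560x3 uint8, blue, green, red), "intrinsics" (3x3 intrinsics, pixels), "rvec" (rotation vector, rad) and "tvec" (3), from world to camera coordinates, as OpenCV has them. Camera axes: x right, y down, z forward; pixel columns grow to the right and rows downward; lengths in m; the calibration is good to about 2 mm. A picture is of the moment at which its call begins. There is no depth.
- ctrl.close_job(): hands the job in, once; it reports no verdict.
Trained networks look in a picture, given as the dict that the camera call returned (one of the last four; its "shot" number tells which), for a name from the list of things; names that differ only in an ending like _2 or _b are one class to them, and where a whole thing is asked for, a point or a joint stands for the part that bears it (a point fixed in the world has none). Each returns a list of dicts, best first, with "confidence" (0 to 1); they miss things now and then, are a little off and sometimes report something else, mostly with a low value. They report only what shows in the picture. A call takes as long as a camera call. They do not tell look-alikes from the thing itself.
- ctrl.search_frame(picture, label): "centre" ([x, y, z] in m, in world coordinates, good to about 4 mm: the middle of the surface that is visible of it).
- ctrl.outline_of(picture, label): "pixels" (420x560 bool, what is visible of it).
The state is a dict: "clock": time; "joint_pos": joint angles; "qvel": joint speeds; "tau": joint torques, N m; "tool_pos": TCP position; "orientation": TCP orientation; "force": force on the tool from outside, world axes, zero at the start; "moment": the same for the moment, N m; "opening": finger opening in m.
Only numpy, scipy, OpenCV 4.12 (cv2) and the standard library are available. Lean on these libraries where they do the work, as an engineer would, in place of code of your own. Each camera call takes 0.05 s, during which the arm holds its last target. There are 200 camera calls.

## Working session

There is one attempt and no reset: what is moved stays moved. The work goes in short steps, Python scripts to look and compute and a tool call to move; the robot and the scene stay as the last step left them, time stands still between calls to the robot, and variables do not carry over. Pictures are saved under pics/ and viewed, about 12 in all and at most 16, crops included, and the job is handed in when it is done.

Besides the shell and the picture viewer there is one more tool, called after "Call:" by a JSON object that holds its "fn" and its "kwargs", one argument or row to a line. carry_out: Moves the arm, as the interface text tells. Its arguments: {"type":"object","properties":{"increments":{"type":"array"}},"required":["increments"]}

```bash
ls; mkdir -p pics; cat > h.py <<'E'
import numpy as np, cv2
from plant import ctrl
def snap(n,save=None):
    s=ctrl.snapshot(n)
    if save: cv2.imwrite('pics/'+save,s['pixels'])
    return s
def proj(s,P):
    return cv2.projectPoints(np.float64(P).reshape(-1,3),np.float64(s['rvec']),np.float64(s['tvec']),np.float64(s['intrinsics']),None)[0].reshape(-1,2)
def ray(s,uv):
    R=cv2.Rodrigues(np.float64(s['rvec']))[0];C=-R.T@np.float64(s['tvec']).ravel()
    d=R.T@np.linalg.inv(s['intrinsics'])@np.array([uv[0],uv[1],1.]);return C,d
def onz(s,uv,z):
    C,d=ray(s,uv);return C+d*(z-C[2])/d[2]
E
python3 - <<'E'
from h import *
a=snap('top','t0.png');b=snap('side','s0.png')
print(ray(a,(280,210)),ray(b,(280,210)))
for l in ['cylinder_0_mid','lock_key_0','key_0_grip','keyhole_0','place_0','stock_rack','roller_bed','tin_a','bottle']:
  for n,s in(('top',a),('side',b)):
    try: print(l,n,[(np.round(d['centre'],3).tolist(),round(d['confidence'],2)) for d in ctrl.search_frame(s,l)])
    except Exception as e: print(l,n,e)
print(ctrl.get_obs())
E
```

```text
pics
(array([ 0.35540157, -0.0617902 ,  1.7176081 ]), array([ 0.11803981,  0.00534203, -0.99304945])) (array([ 0.13791616, -1.46957619,  0.81958502]), array([ 0.23174088,  0.84810011, -0.47700648]))
cylinder_0_mid top [([0.61, -0.118, 0.066], 0.9)]
cylinder_0_mid side [([0.605, -0.133, 0.054], 0.79)]
lock_key_0 top [([0.437, -0.134, 0.028], 0.83), ([0.338, 0.139, 0.026], 0.82), ([0.34, -0.415, 0.027], 0.61), ([0.418, -0.302, 0.02], 0.57)]
lock_key_0 side [([0.328, -0.444, 0.026], 0.71), ([0.448, -0.146, 0.04], 0.66), ([0.313, 0.136, 0.021], 0.66), ([0.422, -0.32, 0.021], 0.47)]
key_0_grip top [([0.339, -0.421, 0.026], 0.75), ([0.333, 0.138, 0.028], 0.63), ([0.434, -0.13, 0.031], 0.56)]
key_0_grip side [([0.325, -0.44, 0.028], 0.8), ([0.314, 0.137, 0.026], 0.63), ([0.452, -0.14, 0.04], 0.44)]
keyhole_0 top [([0.559, 0.236, 0.018], 0.59)]
keyhole_0 side [([0.575, 0.165, 0.025], 0.98)]
place_0 top [([0.561, 0.24, 0.022], 0.65)]
place_0 side [([0.576, 0.166, 0.024], 0.89)]
stock_rack top [([0.608, -0.193, 0.01], 0.72)]
stock_rack side [([0.59, -0.294, 0.012], 0.75)]
roller_bed top [([0.5
[... 261 characters left out ...]
]
bottle side [([0.757, 0.014, 0.082], 0.95)]
{'clock': 1.0, 'joint_pos': array([-4.93836222e+01,  2.05454852e+01,  6.80144628e-01,  6.25809514e-04,
       -7.01353594e+01, -1.65075987e+01]), 'qvel': array([-0.03800107, -0.01658852, -0.09225649, -0.02752917, -0.01291201,
        0.01920212]), 'tau': array([ 1.28116058e-03, -5.82390475e+01,  2.93302774e+01,  7.00265631e+00,
        1.24303519e-02, -2.37982749e-05]), 'tool_pos': array([ 0.27568767, -0.6160979 ,  0.22655929]), 'orientation': array([-1.79999237e+02, -5.03827435e-04,  1.14108992e+02]), 'force': array([-0.19459096, -0.28121759,  0.33696784]), 'moment': array([ 0.04359851, -0.0086536 , -0.0260074 ]), 'opening': 0.08799547765740968}
```

View pics/t0.png

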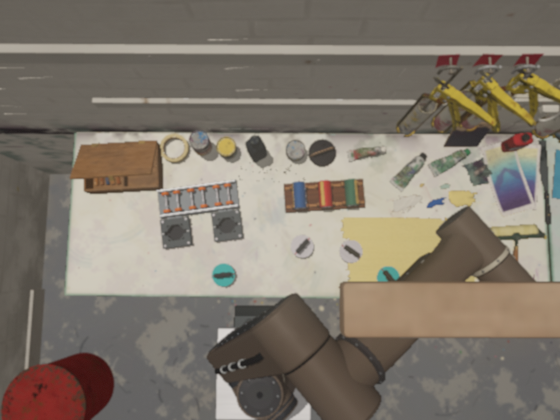

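View pics/s0.png

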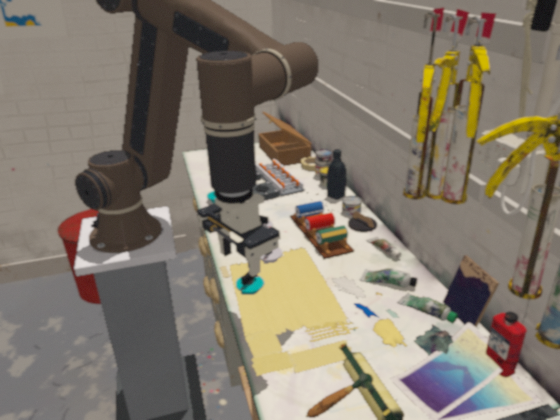

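```bash
python3 - <<'E'
from h import *
a=snap('top');b=snap('side')
c=a['pixels'][165:295,150:380];cv2.imwrite('pics/t1.png',cv2.resize(c,None,fx=3.45,fy=3.45,interpolation=cv2.INTER_CUBIC))
c=b['pixels'][140:300,190:370];cv2.imwrite('pics/s1.png',cv2.resize(c,None,fx=3.6,fy=3.6,interpolation=cv2.INTER_CUBIC))
print(a['intrinsics'],b['intrinsics'])
for n,s in(('top',a),('side',b)):
  for l in ['cylinder_0_mid','lock_key_0','stock_rack','roller_bed']:
    for d in ctrl.outline_of(s,l):
      ys,xs=np.nonzero(d['pixels']); m=d['pixels']
      bgr=s['pixels'][m].mean(0).round()
      r=cv2.minAreaRect(np.c_[xs,ys].astype(np.float32))
      print(n,l,round(d['confidence'],2),len(xs),round(xs.mean(),1),round(ys.mean(),1),bgr,np.round(r[0],1),np.round(r[1],1),round(r[2],1))
E
```

```text
[[487.5249458    0.         277.03300952]
 [  0.         487.5249458  205.86016782]
 [  0.           0.           1.        ]] [[476.7853582    0.         285.12177405]
 [  0.         476.7853582  200.49519428]
 [  0.           0.           1.        ]]
top cylinder_0_mid 0.57 355 299.5 194.8 [120.  99.  88.] [299.5 194.8] [28.1 12.9] 85.6
top lock_key_0 0.78 411 351.1 250.6 [147. 154. 161.] [351. 251.] [22. 22.] 90.0
top lock_key_0 0.69 376 301.8 245.8 [151. 155. 161.] [302. 246.] [22. 20.] 0.0
top lock_key_0 0.64 276 388.1 273.7 [123. 135.  90.] [388. 273.] [14. 22.] 90.0
top lock_key_0 0.6 435 223.2 274.5 [137. 144.  89.] [223.  274.5] [23. 22.] 90.0
top stock_rack 0.95 1376 323.5 196.4 [ 75.  94. 119.] [324.5 195.4] [29.8 81.2] 86.3
top stock_rack 0.45 358 351.1 251.1 [145. 150. 158.] [351. 251.] [21.2 19.8] 45.0
top roller_bed 0.9 4073 199.7 211.1 [115. 121. 127.] [200.  213.3] [59.2 81.9] 82.0
side cylinder_0_mid 0.82 360 309.2 208.7 [128. 103.  85.] [309.5 208.8] [13.1 28.4] 78.7
side lock_key_0 0.79 471 249.2 284.0 [118. 127.  50.] [249.  283.5] [23.3 24.7] 45.0
side lock_key_0 0.62 242 272.3 255.8 [155. 163. 173.] [272.7 256.4] [12.1 23.3] 63.4
side lock_key_0 0.47 834 322.7 240.4 [ 52.  73. 103.] [322.  232.6] [67.  30.2] 50.2
side lock_key_0 0.4 113 265.3 220.9 [103. 106. 111.] [265.3 220.8] [14.1  9.2] 45.0
side stock_rack 0.58 775 323.9 241.2 [ 50.  71. 103.] [318.9 239.7] [72.  27.3] 26.6
side roller_bed 0.83 1344 276.3 181.0 [116. 123. 137.] [276.8 179. ] [38.4 49.8] 78.7
```

View pics/t1.png

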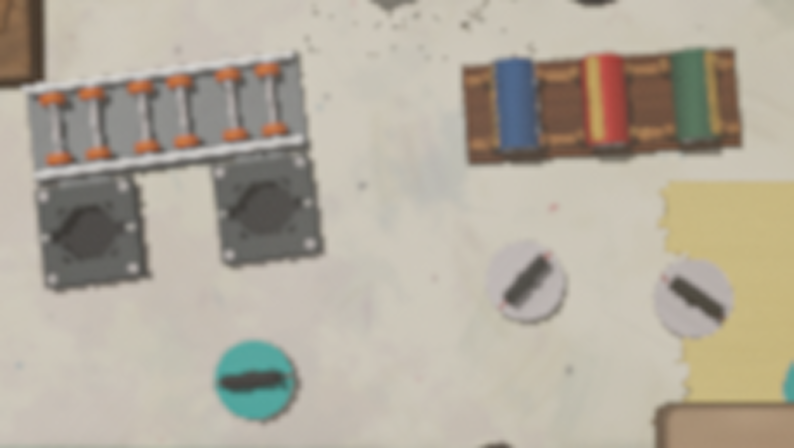

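View pics/s1.png

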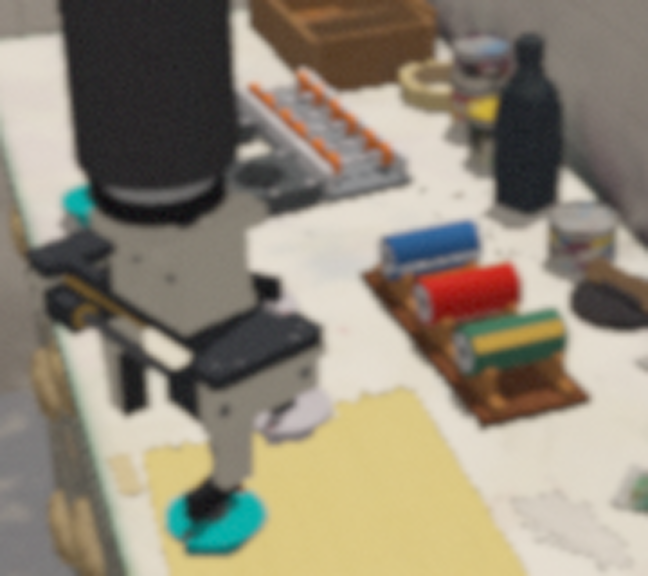

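```bash
cat > m.py <<'E'
from h import *
from scipy.optimize import least_squares
a=snap('top');b=snap('side');U=8
# average a few shots
ims=[a['pixels'].astype(float)]+[snap('top')['pixels'].astype(float) for _ in range(3)]
im=np.mean(ims,0); B,G,R=im[...,0],im[...,1],im[...,2]
def blobs(w,box,thr,mina=3):
    v0,v1,u0,u1=box;m=np.zeros(w.shape,np.uint8);m[v0:v1,u0:u1]=(w[v0:v1,u0:u1]>thr)
    n,l,st,_=cv2.connectedComponentsWithStats(m,connectivity=4);out=[]
    for i in range(1,n):
        if st[i,4]>=mina:
            ys,xs=np.nonzero(l==i);ww=w[ys,xs];out.append((np.average(xs,weights=ww),np.average(ys,weights=ww),st[i,4]))
    return np.array(out)
orange=blobs(R-B,(175,220,150,245),45)
def bed(p,L):
    c,s=np.cos(p[2]),np.sin(p[2]);L=np.array(L,float);o=L.copy();o[:,0]=p[0]+c*L[:,0]-s*L[:,1];o[:,1]=p[1]+s*L[:,0]+c*L[:,1];return o
W=[(x,y0+dy,.034) for x in(-.031,.031) for y0 in(-.09,0,.09) for dy in(-.02,.02)]
def res(p):
    q=proj(a,bed(p,W));d=q[:,None]-orange[None,:,:2];d=d[np.arange(len(q)),(d**2).sum(2).argmin(1)];return d.ravel()
r=least_squares(res,[.61,.23,.1],loss='soft_l1',f_scale=.5);p=r.x
print('wheels',len(orange),'bed',p[:2].round(4),np.degrees(p[2]).round(2),'rms',np.sqrt((res(p)**2).mean()).round(2))
dark=75-im.max(2)
for h in blobs(dark,(200,260,150,245),5,20): 
    P=onz(a,h[:2],.026);c,s=np.cos(p[2]),np.sin(p[2]);d=P[:2]-p[:2];print('dark',h.round(2),P.round(4),'local',(c*d[0]+s*d[1]).round(4),(-s*d[0]+c*d[1]).round(4))
for U_,V_ in((89,232),(266,208)): print('click hole',onz(a,(150+U_/3.45,165+V_/3.45),.026).round(4))
cs=[onz(a,(150+x/3.45-.35,165+y/3.45-.35),.047+.006) for x,y in((517.5,105),(605,100.5),(697,96))]
print('cyl',np.round(cs,4))
for nm,box in(('k0',(230,262,288,318)),('k1',(235,268,336,366))):
    v0,v1,u0,u1=box;m=np.zeros(im.shape[:2],bool);m[v0:v1,u0:u1]=im[v0:v1,u0:u1].max(2)<115
    w=(130-im.max(2))[m];ys,xs=np.nonzero(m);P=np.array([onz(a,(x,y),.055)[:2] for x,y in zip(xs,ys)])
    c=np.average(P,axis=0,weights=w);ev,E=np.linalg.eigh(np.cov((P-c).T,aweights=w))
    print(nm,len(xs),c.round(4),'handle dir deg',np.degrees(np.arctan2(E[1,1],E[0,1])).round(1),'std mm',(1e3*np.sqrt(ev)).round(1))
np.save('bed.npy',p)
E
python3 m.py
```

```text
wheels 13 bed [0.5971 0.239 ] 8.36 rms 0.08
dark [170.27 229.25  34.  ] [0.4859 0.3291 0.026 ] local -0.0969 0.1053
click hole [0.4756 0.3094 0.026 ]
click hole [0.5014 0.1312 0.026 ]
cyl [[ 0.6056 -0.1202  0.053 ]
 [ 0.6108 -0.2076  0.053 ]
 [ 0.6161 -0.2995  0.053 ]]
k0 74 [ 0.4302 -0.1297] handle dir deg 138.7 std mm [ 4.1 14.7]
k1 69 [ 0.4143 -0.297 ] handle dir deg 55.6 std mm [ 3.7 15.5]
```

```bash
cat > fit.py <<'E'
from h import *
from scipy.optimize import minimize
S=8
def avg(n,k=4):
    s=snap(n);s['im']=np.mean([s['pixels'].astype(float)]+[snap(n)['pixels'].astype(float) for _ in range(k-1)],0);return s
def cost(s,polys,box):
    v0,v1,u0,u1=box;L=np.zeros(((v1-v0)*S,(u1-u0)*S),np.uint8)
    for i,P in enumerate(polys):
        q=((P-[u0,v0]+.5)*S*16).round().astype(np.int32);cv2.fillPoly(L,[q],i+1,shift=4)
    A=[]
    for i in range(len(polys)+1):
        f=cv2.GaussianBlur((L==i).astype(np.float32),(0,0),.6*S);A.append(cv2.resize(f,(u1-u0,v1-v0),interpolation=cv2.INTER_AREA).ravel())
    A=np.array(A).T;Y=s['im'][v0:v1,u0:u1].reshape(-1,3);X=np.linalg.lstsq(A,Y,rcond=None)[0]
    return ((A@X-Y)**2).mean()
def tf(p,L):
    c,s=np.cos(p[2]),np.sin(p[2]);L=np.array(L,float);return np.c_[p[0]+c*L[:,0]-s*L[:,1],p[1]+s*L[:,0]+c*L[:,1],L[:,2]]
def hull(s,P): return cv2.convexHull(proj(s,P).astype(np.float32))[:,0]
t=np.linspace(0,2*np.pi,64,endpoint=False)
def disc(r,z):return np.c_[r*np.cos(t),r*np.sin(t),0*t+z]
def boxp(x,y,z0,z1):return [(i*x/2,j*y/2,k) for i in(-1,1) for j in(-1,1) for k in(z0,z1)]
def keypolys(s,p,z=0): return [hull(s,tf(p,disc(.04,.0225+z))),hull(s,tf(p,boxp(.015,.058,.033+z,.059+z)))]
def bbox(s,p,r,z=.03):
    q=proj(s,tf(p,[(i*r,j*r,z) for i in(-1,1) for j in(-1,1)]));u0,v0=np.floor(q.min(0)).astype(int);u1,v1=np.ceil(q.max(0)).astype(int);return max(v0,0),min(v1,420),max(u0,0),min(u1,560)
def nm(f,x0,d):
    x0=np.array(x0,float);best=None
    for sg in(1,-1):
        r=minimize(f,x0,method='Nelder-Mead',options=dict(initial_simplex=np.vstack([x0]+[x0+sg*np.eye(len(x0))[i]*d[i] for i in range(len(x0))]),xatol=1e-5,fatol=1e-3,maxiter=300))
        if best is None or r.fun<best.fun:best=r
    return best.x,best.fun
def fitkey(s,p0,z=0):
    bx=bbox(s,p0,.047,z+.025);return nm(lambda p:cost(s,keypolys(s,p,z),bx),p0,[.005,.005,.15])
def holepoly(s,p,th):
    o=.0275/np.cos(np.pi/8);a8=np.pi/8+np.arange(8)*np.pi/4
    P=np.c_[o*np.cos(a8),o*np.sin(a8),0*a8+.026];N=[(.007*i,.038*j,.026) for i,j in((-1,-1),(1,-1),(1,1),(-1,1))]
    q=(p[0],p[1],th);return [hull(s,tf(q,[(i*.05,j*.05,.026) for i in(-1,1) for j in(-1,1)])),proj(s,tf(q,P)),proj(s,tf(q,N))]
def cylpts(z):return [(x,.022*np.cos(k),z+.022*np.sin(k)) for x in(-.045,.045) for k in t[::2]]
E
cat > m2.py <<'E'
from fit import *
a=avg('top');b=avg('side');p=np.load('bed.npy')
for y in(-.09,.09):
    h0=tf(p,[(-.109,y,0)])[0,:2];bx=bbox(a,(h0[0],h0[1],p[2]),.048,.026)
    def f(x):
        P=holepoly(a,x,p[2]);return cost(a,P,bx)
    x,c=nm(f,h0,[.004,.004]);d=x-p[:2];c_,s_=np.cos(p[2]),np.sin(p[2])
    print('hole',x.round(4),'cost',round(c,1),'local',(c_*d[0]+s_*d[1]).round(4),(-s_*d[0]+c_*d[1]).round(4))
for k in((.4302,-.1297,np.radians(48.7)),(.4143,-.297,np.radians(-34.4))):
    x,c=fitkey(a,k);print('key',x[:2].round(4),np.degrees(x[2]).round(1),round(c,1))
def rk(s,p,z):
    return [hull(s,tf(p,boxp(.104,.284,0,.01)))]+[hull(s,tf(p,np.array(cylpts(z))+[0,y,0])) for y in(-.09,0,.09)]
def f(q):
    return cost(a,rk(a,q[:3],q[3]),(175,222,275,375))+cost(b,rk(b,q[:3],q[3]),(195,262,285,360))
x,c=nm(f,(.611,-.2085,.06,.047),[.005,.005,.05,.006]);print('rack two-view',x[:2].round(4),np.degrees(x[2]).round(2),'cylz',x[3].round(4),round(c,1))
g=lambda q:cost(a,rk(a,q,.047),(175,222,275,375));x2,c=nm(g,x[:3],[.005,.005,.05]);print('rack top',x2[:2].round(4),np.degrees(x2[2]).round(2),round(c,1))
for y in(-.09,0,.09):print('cyl',y,tf(x2,[(0,y,0)])[0,:2].round(4))
for y in(-.09,0,.09):print('place',y,tf(p,[(0,y,0)])[0,:2].round(4))
E
python3 m2.py
```

```text
hole [0.5021 0.1311] cost 287.3 local -0.1097 -0.093
hole [0.4765 0.3076] cost 301.9 local -0.1094 0.0854
key [ 0.4296 -0.1301] 49.1 68.8
key [ 0.4151 -0.2978] -34.1 175.5
rack two-view [ 0.6128 -0.2065] 3.67 cylz 0.0433 1881.2
rack top [ 0.6116 -0.2073] 4.03 156.2
cyl -0.09 [ 0.6179 -0.2971]
cyl 0 [ 0.6116 -0.2073]
cyl 0.09 [ 0.6052 -0.1175]
place -0.09 [0.6102 0.15  ]
place 0 [0.5971 0.239 ]
place 0.09 [0.584  0.3281]
```

Call:
{"fn": "carry_out", "kwargs": {
  "increments": [
    [0,0,-20.1,329.5,498.5,-77,0.3],
    [0,0,-20.1,329.5,498.5,-77,0.3],
    [0,0,-20.1,329.5,498.5,-77,0.3],
    [0,0,-20.1,329.5,498.5,-77,0.3],
    [0,0,-20.1,329.5,498.5,-77,0.3],
    [0,0,-20.1,329.5,498.5,-77,0.3],
    [0,0,-20.1,329.5,498.5,-77,0.3],
    [0,0,-20.1,329.5,498.5,-77,0.3],
    [0,0,-20.1,329.5,498.5,-77,0.3],
    [0,0,-20.1,329.5,498.5,-77,0.3],
    [0,0,-20.1,329.5,498.5,-77,0.3],
    [0,0,-20.1,329.5,498.5,-77,0.3],
    [0,0,-20.1,329.5,498.5,-77,0.3]
  ]
}}

```text
clock: 3.78
tool_pos: [0.6048, -0.1184, 0.1499]
orientation: [180.0, 0.0, 93.9]
force: [0.0, -0.1, 0.3]
opening: 0.0613
```

```bash
cat > m3.py <<'E'
from fit import *
a=avg('top',3);p=np.load('bed.npy')
o=ctrl.get_obs();print(o['tool_pos'].round(4),o['orientation'].round(2),o['joint_pos'].round(1),o['opening'],o['clock'])
for y in(-.09,.09):
    h0=tf(p,[(-.109,y,0)])[0,:2];bx=bbox(a,(h0[0],h0[1],p[2]),.06,.02)
    def P(x,th=p[2]): return [hull(a,tf((x[0],x[1],th),boxp(.1,.1,0,.026)))]+holepoly(a,x,th)
    x,c=nm(lambda x:cost(a,P(x),bx),h0,[.004,.004]);d=x-p[:2];c_,s_=np.cos(p[2]),np.sin(p[2])
    print('hole',x.round(4),'cost',round(c,1),'local',(c_*d[0]+s_*d[1]).round(4),(-s_*d[0]+c_*d[1]).round(4))
    print(' hole only', end=' ')
    bx=bbox(a,(h0[0],h0[1],p[2]),.036,.026)
    x,c=nm(lambda x:cost(a,P(x)[2:],bx),h0,[.004,.004]);d=x-p[:2]
    print(x.round(4),'cost',round(c,1),'local',(c_*d[0]+s_*d[1]).round(4),(-s_*d[0]+c_*d[1]).round(4))
c=a['pixels'][150:290,150:390];cv2.imwrite('pics/t2.png',cv2.resize(c,None,fx=3.3,fy=3.3,interpolation=cv2.INTER_CUBIC))
b=snap('side');c=b['pixels'][140:280,230:390];cv2.imwrite('pics/s2.png',cv2.resize(c,None,fx=4,fy=4,interpolation=cv2.INTER_CUBIC))
E
python3 m3.py
```

```text
[ 0.6049 -0.1185  0.1499] [179.97  -0.    93.94] [  7.   18.4 -13.    0.  -58.6 -93.1] 0.06173478798337961 3.925
hole [0.578  0.1572] cost 182.0 local -0.0309 -0.0782
 hole only [0.4911 0.1463] cost 0.9 local -0.1183 -0.0763
hole [0.4775 0.3113] cost 442.1 local -0.1078 0.0889
 hole only [0.4773 0.3132] cost 50.9 local -0.1077 0.0908
```

View pics/s2.png

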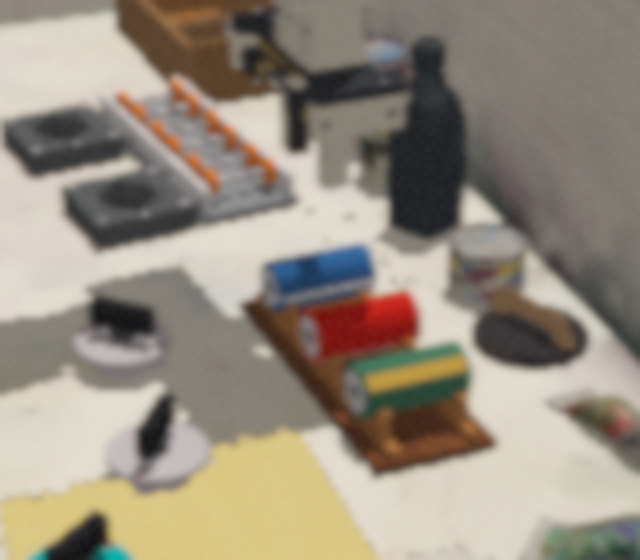

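```bash
python3 - <<'E'
from h import *
b=snap('side');o=ctrl.get_obs()
f=lambda P:((proj(b,P)-[230,140])*4).round()
print(f([o['tool_pos'],o['tool_pos']+[0,-.03,0],o['tool_pos']+[0,.03,0]]),f([[.605,-.118,.047],[.757,.015,0],[.757,.015,.184]]))
E
```

```text
[[311. 166.]
 [323. 181.]
 [299. 151.]] [[311. 275.]
 [417. 231.]
 [423.  48.]]
```

Call:
{"fn": "carry_out", "kwargs": {
  "increments": [
    [0,0,0,1,0,-50,0.3],
    [0,0,0,1,0,-90,0.3],
    [0,0,0,1,0,-115,0.3],
    [0,0,0,1,0,-121,0.3],
    [0,0,0,1,0,-121,0.3]
  ]
}}

```text
clock: 4.65
tool_pos: [0.6065, -0.1178, 0.029]
orientation: [180.0, 0.0, 94.0]
force: [0.7, 0.4, -0.5]
opening: 0.0612
```

Call:
{"fn": "carry_out", "kwargs": {
  "increments": [
    [0,0,0,0,0,0,0.6],
    [0,0,0,0,0,0,0.7],
    [0,0,0,0,0,0,0.8],
    [0,0,0,0,0,0,0.8]
  ]
}}

```text
clock: 5.15
tool_pos: [0.6068, -0.1176, 0.0296]
orientation: [179.9, 0.0, 94.0]
force: [-1.9, 0.7, 6.7]
opening: 0.0431
```

Call:
{"fn": "carry_out", "kwargs": {
  "increments": [
    [0,0,0,0,0,30,0.8],
    [0,0,0,0,0,75,0.8],
    [0,0,0,0,0,115,0.8],
    [0,0,0,0,20,130,0.8],
    [0,0,1,-3,60,130,0.8],
    [0,0,2,-6,110,130,0.8],
    [0,0,4.3,-9,160,130,0.8],
    [0,0,4.3,-12,210,130,0.8],
    [0,0,4.3,-15,260,130,0.8],
    [0,0,4.3,-17,310,130,0.8],
    [0,0,4.3,-19,360,130,0.8],
    [0,0,4.3,-21,410,130,0.8],
    [0,0,4.3,-21,440,130,0.8],
    [0,0,4.3,-21.2,445.5,130,0.8],
    [0,0,4.3,-21.2,445.5,100,0.8],
    [0,0,4.3,-21.2,445.5,60,0.8],
    [0,0,4.3,-21.2,445.5,60,0.8]
  ]
}}

```text
clock: 7.28
tool_pos: [0.5824, 0.3253, 0.0846]
orientation: [-179.6, 0.2, 98.2]
force: [0.1, -0.4, -3.7]
opening: 0.0432
```

```bash
python3 - <<'E'
from h import *
o=ctrl.get_obs();print(o['tool_pos'].round(4),o['orientation'].round(2),o['joint_pos'].round(1),o['opening'],o['force'].round(1))
a=snap('top');b=snap('side')
A=cv2.resize(a['pixels'][165:265,150:260],None,fx=5,fy=5,interpolation=cv2.INTER_CUBIC)
B=cv2.resize(b['pixels'][110:210,220:270+25],None,fx=5,fy=5,interpolation=cv2.INTER_CUBIC)
h=np.hstack([A,B]);cv2.imwrite('pics/c1.png',cv2.resize(h,None,fx=.85,fy=.85))
E
```

```text
[0.5824 0.3253 0.0846] [-179.58    0.25   98.23] [ 4.590e+01  2.650e+01 -9.800e+00 -1.000e-01 -5.420e+01 -1.276e+02] 0.043176090007837224 [ 0.1 -0.4 -3.7]
```

View pics/c1.png

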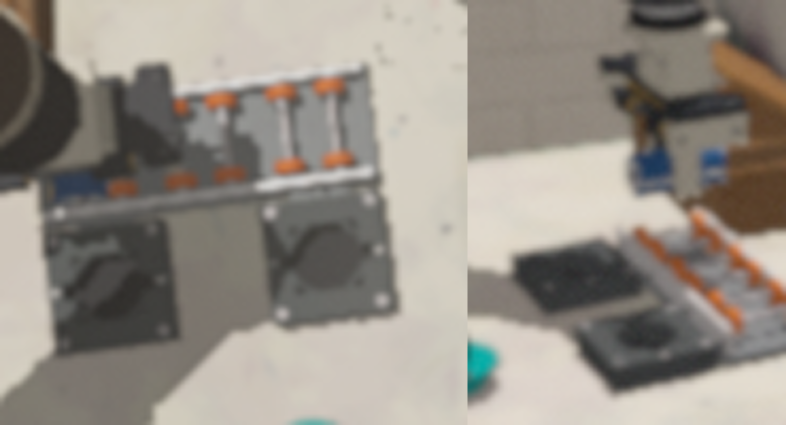

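Call:
{"fn": "carry_out", "kwargs": {
  "increments": [
    [0,0,0,0,0,-10,0.8],
    [0,0,0,0,0,-30,0.8],
    [0,0,0,0,0,-42,0.8],
    [0,0,0,0,0,-46,0.8],
    [0,0,0,0,0,-46,0.8],
    [0,0,0,0,0,-46,0.8],
    [0,0,0,0,0,-46,0.8]
  ]
}}

```text
clock: 8.25
tool_pos: [0.5853, 0.3281, 0.0432]
orientation: [180.0, -0.0, 98.3]
force: [-0.0, 0.3, -4.4]
opening: 0.0433
```

Call:
{"fn": "carry_out", "kwargs": {
  "increments": [
    [0,0,0,0,0,-1.5,0.8],
    [0,0,0,0,0,-1.5,0.8],
    [0,0,0,0,0,-1.5,0.3],
    [0,0,0,0,0,-1.5,0.3],
    [0,0,0,0,0,-1.5,0.3],
    [0,0,0,0,0,20,0.3],
    [0,0,0,0,0,70,0.3],
    [0,0,0,0,0,120,0.3]
  ]
}}

```text
clock: 9.25
tool_pos: [0.5849, 0.3277, 0.1637]
orientation: [-180.0, 0.0, 98.3]
force: [0.2, 0.7, 0.2]
opening: 0.0612
```

```bash
cat > tk.py <<'E'
# quick state: keys + remaining cylinders colours
from fit import *
import sys
o=ctrl.get_obs();print(o['tool_pos'].round(4),o['orientation'].round(2),o['force'].round(1),round(o['clock'],2))
a=avg('top',2)
for d in ctrl.search_frame(a,'lock_key_0'): print('key',np.round(d['centre'],3),round(d['confidence'],2))
E
python3 tk.py; python3 - <<'E'
from h import *
b=snap('side');a=snap('top')
h=np.hstack([cv2.resize(a['pixels'][165:245,150:250],None,fx=4,fy=4),cv2.resize(b['pixels'][140:220,220:320],None,fx=4,fy=4)]);cv2.imwrite('pics/c2.png',h)
E
```

```text
[0.5849 0.3277 0.1637] [-1.7997e+02  4.0000e-02  9.8320e+01] [0.2 0.7 0.2] 9.25
key [ 0.418 -0.299  0.023] 0.9
key [0.338 0.14  0.027] 0.81
key [ 0.434 -0.131  0.026] 0.56
key [ 0.346 -0.417  0.025] 0.55
key [ 0.768 -0.102  0.042] 0.53
```

View pics/c2.png

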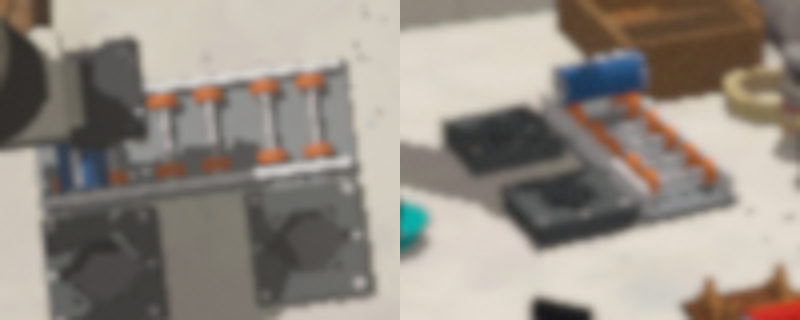

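Call:
{"fn": "carry_out", "kwargs": {
  "increments": [
    [0,0,-1,3,-50,0,0.3],
    [0,0,-2,6,-110,0,0.3],
    [0,0,-3,9,-170,0,0.3],
    [0,0,-4.3,12,-230,0,0.3],
    [0,0,-4.3,15,-290,0,0.3],
    [0,0,-4.3,18,-350,0,0.3],
    [0,0,-4.3,21,-410,0,0.3],
    [0,0,-4.3,24,-470,0,0.3],
    [0,0,-4.3,27,-515,0,0.3],
    [0,0,-4.3,27.6,-535.3,0,0.3],
    [0,0,-4.3,27.6,-535.3,-30,0.3],
    [0,0,-4.3,27.6,-535.3,-75,0.3],
    [0,0,-4.3,27.6,-535.3,-110,0.3],
    [0,0,-4.3,27.6,-535.3,-130,0.3],
    [0,0,-4.3,27.6,-535.3,-134,0.3],
    [0,0,-4.3,27.6,-535.3,-134,0.3],
    [0,0,-4.3,27.6,-535.3,-134,0.6],
    [0,0,-4.3,27.6,-535.3,-134,0.8],
    [0,0,-4.3,27.6,-535.3,-134,0.8],
    [0,0,-4.3,27.6,-535.3,-134,0.8]
  ]
}}

```text
clock: 12.0
tool_pos: [0.6131, -0.2074, 0.0294]
orientation: [179.9, 0.0, 94.0]
force: [-0.8, 1.0, 6.1]
opening: 0.0436
```

Call:
{"fn": "carry_out", "kwargs": {
  "increments": [
    [0,0,0,0,0,30,0.8],
    [0,0,0,0,0,75,0.8],
    [0,0,0,0,0,115,0.8],
    [0,0,0,0,20,130,0.8],
    [0,0,1,-3,60,130,0.8],
    [0,0,2,-6,110,130,0.8],
    [0,0,4.3,-9,160,130,0.8],
    [0,0,4.3,-12,210,130,0.8],
    [0,0,4.3,-14,260,130,0.8],
    [0,0,4.3,-14.5,310,130,0.8],
    [0,0,4.3,-14.5,360,130,0.8],
    [0,0,4.3,-14.5,410,130,0.8],
    [0,0,4.3,-14.5,440,130,0.8],
    [0,0,4.3,-14.5,446.3,130,0.8],
    [0,0,4.3,-14.5,446.3,100,0.8],
    [0,0,4.3,-14.5,446.3,60,0.8],
    [0,0,4.3,-14.5,446.3,30,0.8],
    [0,0,4.3,-14.5,446.3,18,0.8],
    [0,0,4.3,-14.5,446.3,18,0.8],
    [0,0,4.3,-14.5,446.3,18,0.8]
  ]
}}

```text
clock: 14.5
tool_pos: [0.5989, 0.2393, 0.0479]
orientation: [179.9, -0.0, 98.3]
force: [0.4, 0.9, -4.7]
opening: 0.0433
```

Call:
{"fn": "carry_out", "kwargs": {
  "increments": [
    [0,0,0,0,0,-4,0.8],
    [0,0,0,0,0,-5.5,0.8],
    [0,0,0,0,0,-5.5,0.3],
    [0,0,0,0,0,-5.5,0.3],
    [0,0,0,0,0,-5.5,0.3],
    [0,0,0,0,0,20,0.3],
    [0,0,0,0,0,70,0.3],
    [0,0,0,0,0,115,0.3],
    [0,0,-1,3,-50,115,0.3],
    [0,0,-2,6,-110,115,0.3],
    [0,0,-3,9,-170,115,0.3],
    [0,0,-4.3,12,-230,115,0.3],
    [0,0,-4.3,15,-290,115,0.3],
    [0,0,-4.3,18,-350,115,0.3],
    [0,0,-4.3,20.8,-410,115,0.3],
    [0,0,-4.3,20.8,-470,115,0.3],
    [0,0,-4.3,20.8,-515,115,0.3],
    [0,0,-4.3,20.8,-536.1,115,0.3],
    [0,0,-4.3,20.8,-536.1,115,0.3]
  ]
}}

```text
clock: 16.88
tool_pos: [0.6186, -0.2984, 0.1613]
orientation: [-180.0, -0.0, 93.9]
force: [-0.1, 0.3, 0.5]
opening: 0.0611
```

```bash
python3 tk.py; python3 - <<'E'
from h import *
b=snap('side');a=snap('top')
h=np.hstack([cv2.resize(a['pixels'][165:265,150:250],None,fx=4,fy=4),cv2.resize(b['pixels'][140:240,220:320],None,fx=4,fy=4)]);cv2.imwrite('pics/c3.png',h)
E
```

```text
[ 0.6186 -0.2984  0.1613] [-1.7998e+02 -1.0000e-02  9.3900e+01] [-0.1  0.3  0.5] 16.88
key [ 0.448 -0.329  0.021] 0.87
key [0.339 0.14  0.026] 0.74
key [0.584 0.322 0.078] 0.72
key [ 0.342 -0.421  0.026] 0.51
```

View pics/c3.png

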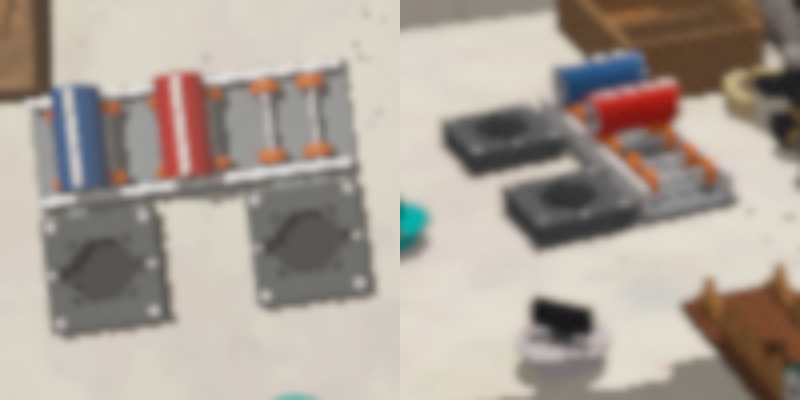

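Call:
{"fn": "carry_out", "kwargs": {
  "increments": [
    [0,0,0,0,0,-40,0.3],
    [0,0,0,0,0,-85,0.3],
    [0,0,0,0,0,-120,0.3],
    [0,0,0,0,0,-133,0.3],
    [0,0,0,0,0,-133,0.3],
    [0,0,0,0,0,-133,0.3],
    [0,0,0,0,0,-133,0.6],
    [0,0,0,0,0,-133,0.8],
    [0,0,0,0,0,-133,0.8],
    [0,0,0,0,0,-133,0.8]
  ]
}}

```text
clock: 18.38
tool_pos: [0.6193, -0.2973, 0.0294]
orientation: [179.9, 0.0, 94.0]
force: [-1.8, 1.8, 5.8]
opening: 0.043
```

Call:
{"fn": "carry_out", "kwargs": {
  "increments": [
    [0,0,0,0,0,30,0.8],
    [0,0,0,0,0,75,0.8],
    [0,0,0,0,0,115,0.8],
    [0,0,0,0,20,130,0.8],
    [0,0,1,-1,60,130,0.8],
    [0,0,2,-2,110,130,0.8],
    [0,0,4.3,-4,160,130,0.8],
    [0,0,4.3,-5,210,130,0.8],
    [0,0,4.3,-6,260,130,0.8],
    [0,0,4.3,-7,310,130,0.8],
    [0,0,4.3,-7.7,360,130,0.8],
    [0,0,4.3,-7.7,410,130,0.8],
    [0,0,4.3,-7.7,440,130,0.8],
    [0,0,4.3,-7.7,447.1,130,0.8],
    [0,0,4.3,-7.7,447.1,100,0.8],
    [0,0,4.3,-7.7,447.1,60,0.8],
    [0,0,4.3,-7.7,447.1,30,0.8],
    [0,0,4.3,-7.7,447.1,18,0.8],
    [0,0,4.3,-7.7,447.1,18,0.8],
    [0,0,4.3,-7.7,447.1,18,0.8]
  ]
}}

```text
clock: 20.88
tool_pos: [0.612, 0.1502, 0.0478]
orientation: [179.9, -0.0, 98.3]
force: [0.2, -0.2, -3.5]
opening: 0.0433
```

Call:
{"fn": "carry_out", "kwargs": {
  "increments": [
    [0,0,0,0,0,-4,0.8],
    [0,0,0,0,0,-5.5,0.8],
    [0,0,0,0,0,-5.5,0.3],
    [0,0,0,0,0,-5.5,0.3],
    [0,0,0,0,0,-5.5,0.3],
    [0,0,0,0,0,20,0.3],
    [0,0,0,0,0,70,0.3],
    [0,0,0,0,0,120,0.3],
    [0,0,0,0,-60,120,0.3],
    [0,0,0,0,-120,120,0.3],
    [0,0,0,0,-180,120,0.3],
    [0,0,0,0,-180,120,0.3]
  ]
}}

```text
clock: 22.38
tool_pos: [0.6108, -0.0338, 0.1669]
orientation: [180.0, 0.0, 98.1]
force: [0.6, 0.4, -0.9]
opening: 0.0614
```

```bash
python3 tk.py; cat > ks.py <<'E'
from fit import *
a=avg('top',3);
for d in ctrl.search_frame(a,'lock_key_0'):
    c=d['centre']
    if d['confidence']<.4: continue
    u,v=proj(a,c)[0].astype(int);px=a['im'][v-9:v+10,u-9:u+10].reshape(-1,3);sat=np.median(px.max(1)-px.min(1))
    best=min((fitkey(a,(c[0],c[1],np.radians(t0))) for t0 in(-60,-20,20,60)),key=lambda r:r[1])
    print('key',np.round(c,3),'sat',sat.round(0),'fit',best[0][:2].round(4),'yaw',np.degrees(best[0][2]).round(1),'cost',round(best[1],1))
E
python3 ks.py
```

```text
[ 0.6108 -0.0338  0.1669] [1.7999e+02 1.0000e-02 9.8060e+01] [ 0.6  0.4 -0.9] 22.38
key [ 0.343 -0.42   0.028] 0.86
key [ 0.434 -0.131  0.025] 0.72
key [ 0.449 -0.328  0.023] 0.62
key [ 0.45  -0.327  0.023] sat 12.0 fit [ 0.4458 -0.3287] yaw -34.1 cost 107.3
key [ 0.342 -0.419  0.028] sat 64.0 fit [ 0.327  -0.4247] yaw -49.0 cost 312.7
```

Call:
{"fn": "carry_out", "kwargs": {
  "increments": [
    [0,0,10,-30,-20,0,0.3],
    [0,0,20,-60,-40,0,0.3],
    [0,0,30,-90,-60,0,0.3],
    [0,0,40,-120,-80,0,0.3],
    [0,0,50,-150,-90,0,0.3],
    [0,0,60,-175,-98,0,0.3],
    [0,0,70,-181.6,-100.1,0,0.3],
    [0,0,80,-181.6,-100.1,0,0.3],
    [0,0,90,-181.6,-100.1,0,0.3],
    [0,0,100,-181.6,-100.1,-20,0.3],
    [0,0,110,-181.6,-100.1,-45,0.3],
    [0,0,120,-181.6,-100.1,-45,0.3],
    [0,0,130.8,-181.6,-100.1,-45,0.3],
    [0,0,130.8,-181.6,-100.1,-45,0.3]
  ]
}}

```text
clock: 24.48
tool_pos: [0.4299, -0.1296, 0.1216]
orientation: [-180.0, 0.0, -130.9]
force: [0.1, 0.0, -0.7]
opening: 0.0612
```

```bash
python3 - <<'E'
from fit import *
o=ctrl.get_obs();print(o['tool_pos'].round(4),o['orientation'].round(2),o['joint_pos'].round(1))
a=avg('top',3);b=avg('side',3)
p=np.load('bed.npy');c_,s_=np.cos(p[2]),np.sin(p[2])
for y in(-.09,.09):
    h0=tf(p,[(-.108,y,0)])[0,:2];bx=bbox(a,(h0[0],h0[1],p[2]),.036,.026)
    x,c=nm(lambda x:cost(a,holepoly(a,x,x[2])[1:],bx),[*h0,p[2]],[.004,.004,.05]);d=x[:2]-p[:2]
    print('hole',x[:2].round(4),np.degrees(x[2]).round(2),'cost',round(c,1),'local',(c_*d[0]+s_*d[1]).round(4),(-s_*d[0]+c_*d[1]).round(4))
A=cv2.resize(a['pixels'][170:260,150:250],None,fx=3.9,fy=3.9,interpolation=cv2.INTER_CUBIC)
B=cv2.resize(b['pixels'][170:260,225:325],None,fx=3.9,fy=3.9,interpolation=cv2.INTER_CUBIC)
cv2.imwrite('pics/c4.png',np.hstack([A,B]))
f=lambda P:((proj(b,P)-[225,170])*3.9).round();print(f([o['tool_pos'],[.4296,-.1301,.046],[.4296,-.1301,.0]]))
E
```

```text
[ 0.4299 -0.1296  0.1216] [-179.99    0.   -130.88] [  8.5   4.9 -35.2   0.  -49.9  40.6]
hole [0.5027 0.1345] 9.03 cost 88.7 local -0.1086 -0.0897
hole [0.4772 0.3132] 9.26 cost 47.8 local -0.1078 0.0908
[[127. 111.]
 [131. 191.]
 [133. 237.]]
```

View pics/c4.png

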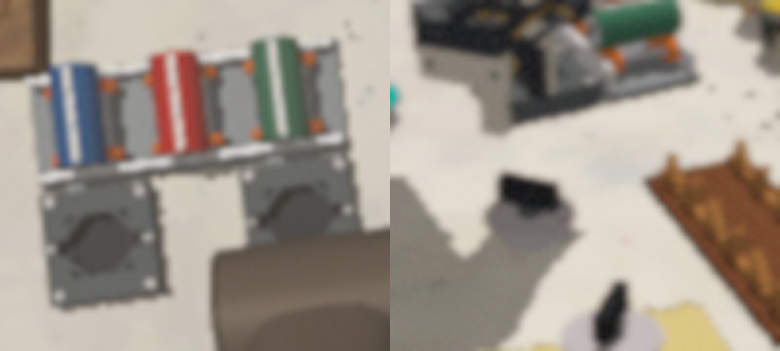

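Call:
{"fn": "carry_out", "kwargs": {
  "increments": [
    [0,0,0,0,0,-40,0.3],
    [0,0,0,0,0,-75,0.3],
    [0,0,0,0,0,-91,0.3],
    [0,0,0,0,0,-91,0.3],
    [0,0,0,0,0,-91,0.6],
    [0,0,0,0,0,-91,0.9],
    [0,0,0,0,0,-91,0.95],
    [0,0,0,0,0,-91,0.95],
    [0,0,0,0,0,-91,0.95]
  ]
}}

```text
clock: 25.9
tool_pos: [0.4305, -0.13, 0.031]
orientation: [-179.9, 0.1, -130.9]
force: [1.5, 0.7, 0.8]
opening: 0.0178
```

Call:
{"fn": "carry_out", "kwargs": {
  "increments": [
    [0,0,0,0,0,0,0.95],
    [0,0,0,0,0,0,0.95],
    [0,0,0,0,0,20,0.95],
    [0,0,0,0,0,60,0.95],
    [0,0,0,0,0,90,0.95],
    [0,0,-5,5,30,90,0.95],
    [0,0,-10,10,75,90,0.95],
    [0,0,-15,15,120,90,0.95],
    [0,0,-20,20,165,90,0.95],
    [0,0,-25,25,210,90,0.95],
    [0,0,-30,30,255,90,0.95],
    [0,0,-35,35,300,90,0.95],
    [0,0,-40.4,40,345,90,0.95],
    [0,0,-40.4,45,390,90,0.95],
    [0,0,-40.4,47.6,425,80,0.95],
    [0,0,-40.4,47.6,442.7,65,0.95],
    [0,0,-40.4,47.6,442.7,60,0.95],
    [0,0,-40.4,47.6,442.7,60,0.95],
    [0,0,-40.4,47.6,442.7,60,0.95]
  ]
}}

```text
clock: 28.28
tool_pos: [0.4773, 0.3115, 0.0908]
orientation: [-180.0, -0.0, -171.3]
force: [-0.7, 0.4, -3.1]
opening: 0.0174
```

```bash
python3 - <<'E'
from h import *
o=ctrl.get_obs();print(o['tool_pos'].round(4),o['orientation'].round(2),o['opening'],o['force'].round(1),o['moment'].round(2))
a=snap('top');b=snap('side')
A=cv2.resize(a['pixels'][195:265,150:220],None,fx=5.5,fy=5.5,interpolation=cv2.INTER_CUBIC)
B=cv2.resize(b['pixels'][130:200,215:285],None,fx=5.5,fy=5.5,interpolation=cv2.INTER_CUBIC)
cv2.imwrite('pics/c5.png',np.hstack([A,B]))
t=o['tool_pos'];f=lambda P:((proj(a,P)-[150,195])*5.5).round();print(f([[t[0],t[1],.09-.019+.001]]),f([[.4772,.3126,.026]]))
f=lambda P:((proj(b,P)-[215,130])*5.5+[385,0]).round();print(f([[t[0],t[1],.06]]),f([[.4772,.3126,.026]]))
E
```

```text
[0.4773 0.3115 0.0908] [-179.99   -0.   -171.34] 0.017392150713000338 [-0.7  0.4 -3.1] [ 0.03  0.07 -0.07]
[[122. 197.]] [[137. 202.]]
[[544. 185.]] [[547. 226.]]
```

View pics/c5.png

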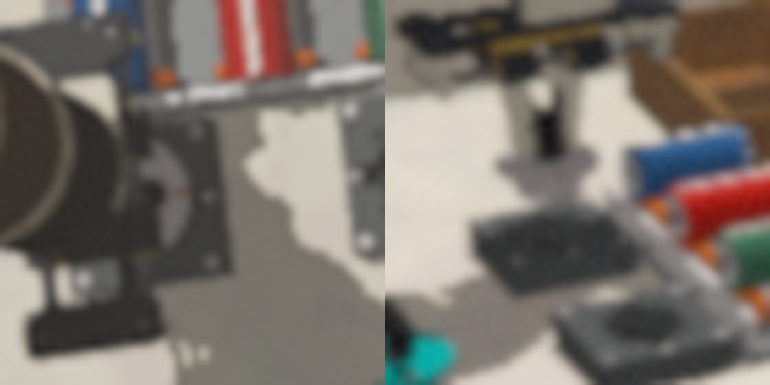

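```bash
python3 - <<'E'
from fit import *
o=ctrl.get_obs();t=o['tool_pos'];a=avg('top',6);im=a['im']
v0,v1,u0,u1=222,240,175,192
w=im[v0:v1,u0:u1,2]-im[v0:v1,u0:u1,:2].max(2);w0=np.clip(w-np.median(w)-6,0,None)
ys,xs=np.mgrid[v0:v1,u0:u1];c=(np.average(xs,weights=w0),np.average(ys,weights=w0));print('tick px',c,w.max())
P=onz(a,c,.086);d=P[:2]-t[:2];print('tick rel TCP mm',(d*1e3).round(1),'r',np.linalg.norm(d)*1e3,'yaw',np.degrees(np.arctan2(d[1],d[0]))+90)
print(np.round(im[222:242,172:190].mean(2)).astype(int))
p0=proj(a,[[t[0],t[1],.086]]);print(p0)
E
```

```text
tick px (np.float64(181.94146341463417), np.float64(229.46341463414635)) 17.0
tick rel TCP mm [  3.5 -36. ] r 36.19816205080612 yaw 5.473925479364851
[[ 58  52  49  48  55  79  98  98  87  71  62  60  60  60  61  60  61  76]
 [ 60  59  58  60  67  82  99 104 100  87  71  61  59  60  60  60  60  73]
 [ 64  66  69  79  90  96 103 106 106  99  83  65  60  60  60  60  59  68]
 [ 68  69  73  89 102 105 106 107 107 104  93  74  61  60  60  60  58  66]
 [ 69  67  71  86 100 103 104 106 107 107 101  85  65  60  60  60  59  65]
 [ 72  67  67  73  79  82  88  97 105 108 105  91  70  60  60  60  59  64]
 [ 77  69  64  59  54  54  62  79  96 104 103  92  72  60  58  60  60  62]
 [ 80  68  62  55  47  43  46  63  85  95  93  86  71  58  60  67  68  65]
 [ 74  63  60  56  49  44  45  61  84  95  94  89  72  57  67  82  81  70]
 [ 67  57  56  53  49  46  51  71  92 102 102  94  73  55  63  77  75  66]
 [ 59  52  51  49  48  48  62  85 100 106 105  95  73  55  57  63  63  60]
 [ 51  48  48  49  48  50  67  91 104 107 105  93  72  58  58  59  59  58]
 [ 47  47  48  49  48  50  66  90 105 107 104  90  69  60  60  60  60  58]
 [ 47  47  48  48  48  49  64  89 104 106  99  83  65  60  60  60  59  59]
 [ 46  47  48  49  48  48  60  87 103 104  92  73  61  59  59  60  59  58]
 [ 46  46  48  49  48  48  58  85 102  98  82  64  58  59  60  60  60  59]
 [ 46  46  48  49  48  47  56  82  97  87  70  58  58  60  60  60  60  59]
 [ 47  46  49  50  51  49  53  73  82  72  61  58  59  60  60  60  60  59]
 [ 47  48  52  57  60  56  54  62  66  62  59  59  60  60  60  62  63  62]
 [ 49  54  61  67  66  63  60  58  59  59  59  59  60  60  63  72  77  71]]
[[171.20797374 230.39989258]]
```

Call:
{"fn": "carry_out", "kwargs": {
  "increments": [
    [0,0,1.5,0,2.6,-10,0.95],
    [0,0,1.5,0,2.6,-25,0.95],
    [0,0,1.5,0,2.6,-32,0.95],
    [0,0,1.5,0,2.6,-35,0.95],
    [0,0,1.5,0,2.6,-37,0.95],
    [0,0,1.5,0,2.6,-38,0.95],
    [0,0,1.5,0,2.6,-38,0.95]
  ]
}}

```text
clock: 29.55
tool_pos: [0.4773, 0.3152, 0.0528]
orientation: [180.0, 0.0, -169.8]
force: [-0.6, 0.3, -3.1]
opening: 0.0175
```

Call:
{"fn": "carry_out", "kwargs": {
  "increments": [
    [0,0,0,0,0,-1,0.95],
    [0,0,0,0,0,-2,0.95],
    [0,0,0,0,0,-3,0.95],
    [0,0,0,0,0,-4,0.95],
    [0,0,0,0,0,-4,0.95]
  ]
}}

```text
clock: 30.18
tool_pos: [0.4771, 0.315, 0.0484]
orientation: [-180.0, -0.0, -169.8]
force: [0.5, 0.2, -3.1]
opening: 0.017
```

Call:
{"fn": "carry_out", "kwargs": {
  "increments": [
    [0,0,0,0,0,-1,0.95],
    [0,0,0,0,0,-2,0.95],
    [0,0,0,0,0,-3,0.95],
    [0,0,0,0,0,-4,0.95],
    [0,0,0,0,0,-4,0.95]
  ]
}}

```text
clock: 30.8
tool_pos: [0.4772, 0.3151, 0.0445]
orientation: [-180.0, -0.0, -169.8]
force: [0.3, 0.2, -2.5]
opening: 0.0174
```

Call:
{"fn": "carry_out", "kwargs": {
  "increments": [
    [0,0,0,0,0,-1,0.95],
    [0,0,0,0,0,-2,0.95],
    [0,0,0,0,0,-3,0.95],
    [0,0,0,0,0,-4,0.95],
    [0,0,0,0,0,-5,0.95],
    [0,0,0,0,0,-6,0.95],
    [0,0,0,0,0,-6,0.95]
  ]
}}

```text
clock: 31.68
tool_pos: [0.4772, 0.315, 0.0385]
orientation: [-180.0, -0.0, -169.8]
force: [-0.8, -0.9, -2.6]
opening: 0.0176
```

```bash
python3 - <<'E'
from h import *
o=ctrl.get_obs();print(o['tool_pos'].round(4),o['opening'],o['force'].round(1),o['moment'].round(2))
a=snap('top');b=snap('side')
A=cv2.resize(a['pixels'][195:265,150:220],None,fx=5.5,fy=5.5,interpolation=cv2.INTER_CUBIC)
B=cv2.resize(b['pixels'][130:200,215:285],None,fx=5.5,fy=5.5,interpolation=cv2.INTER_CUBIC)
cv2.imwrite('pics/c6.png',np.hstack([A,B]))
E
```

```text
[0.4772 0.315  0.0385] 0.017565970589123146 [-0.8 -0.9 -2.6] [ 0.04  0.14 -0.04]
```

View pics/c6.png

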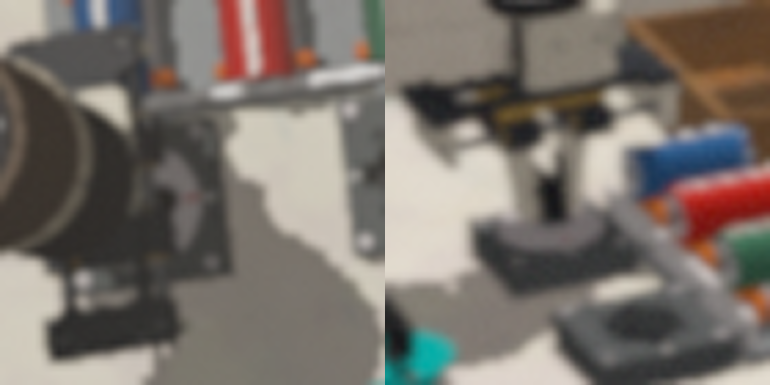

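Call:
{"fn": "carry_out", "kwargs": {
  "increments": [
    [0,0,0,0,0,-1,0.95],
    [0,0,0,0,0,-1.5,0.95],
    [0,0,0,0,0,-2,0.95],
    [0,0,0,0,0,-2,0.95]
  ]
}}

```text
clock: 32.28
tool_pos: [0.4772, 0.3151, 0.037]
orientation: [180.0, 0.0, -169.8]
force: [-2.4, -0.1, 4.6]
opening: 0.0173
```

Call:
{"fn": "carry_out", "kwargs": {
  "increments": [
    [0,0,0,0,0,0,0.5],
    [0,0,0,0,0,0,0.5],
    [0,0,0,0,0,0,0.5],
    [0,0,0,0,0,30,0.5],
    [0,0,0,0,0,70,0.5],
    [0,0,0,0,0,100,0.5],
    [0,0,-5,0,-50,100,0.5],
    [0,0,-10,0,-110,100,0.4],
    [0,0,-15,0,-170,100,0.3],
    [0,0,-20,0,-230,100,0.3],
    [0,0,-25,0,-290,100,0.3],
    [0,0,-30,0,-350,100,0.3],
    [0,0,-35,0,-410,100,0.3],
    [0,0,-40,-10,-470,100,0.3],
    [0,0,-44.3,-20,-530,100,0.3],
    [0,0,-44.3,-31,-590,100,0.3],
    [0,0,-44.3,-31.4,-643.9,100,0.3],
    [0,0,-44.3,-31.4,-643.9,80,0.3],
    [0,0,-44.3,-31.4,-643.9,80,0.3],
    [0,0,-44.3,-31.4,-643.9,80,0.3]
  ]
}}

```text
clock: 34.78
tool_pos: [0.4461, -0.3285, 0.117]
orientation: [-180.0, 0.0, 146.0]
force: [0.7, -0.5, 0.4]
opening: 0.0614
```

```bash
python3 - <<'E'
from h import *
o=ctrl.get_obs();print(o['tool_pos'].round(4),o['orientation'].round(1),o['opening'],o['force'].round(1),o['moment'].round(2))
a=snap('top');b=snap('side')
A=cv2.resize(a['pixels'][170:265,150:245],None,fx=4.1,fy=4.1,interpolation=cv2.INTER_CUBIC)
B=cv2.resize(b['pixels'][130:225,215:310],None,fx=4.1,fy=4.1,interpolation=cv2.INTER_CUBIC)
C=cv2.resize(b['pixels'][215:275,215:310],None,fx=2,fy=2)
cv2.imwrite('pics/c7.png',np.hstack([A,B]))
E
```

```text
[ 0.4461 -0.3285  0.117 ] [-180.    0.  146.] 0.061363449697682156 [ 0.7 -0.5  0.4] [-0.02  0.06  0.04]
```

View pics/c7.png

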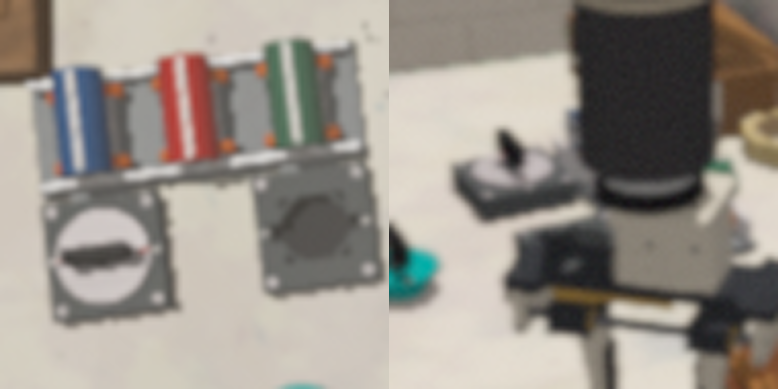

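Call:
{"fn": "carry_out", "kwargs": {
  "increments": [
    [0,0,0,0,0,-40,0.3],
    [0,0,0,0,0,-70,0.3],
    [0,0,0,0,0,-86,0.3],
    [0,0,0,0,0,-86,0.3],
    [0,0,0,0,0,-86,0.6],
    [0,0,0,0,0,-86,0.9],
    [0,0,0,0,0,-86,0.95],
    [0,0,0,0,0,-86,0.95],
    [0,0,0,0,0,-86,0.95],
    [0,0,0,0,0,-86,0.95],
    [0,0,0,0,0,-86,0.95]
  ]
}}

```text
clock: 36.25
tool_pos: [0.4465, -0.3291, 0.0309]
orientation: [180.0, 0.1, 145.9]
force: [2.0, -1.7, 0.8]
opening: 0.0171
```

Call:
{"fn": "carry_out", "kwargs": {
  "increments": [
    [0,0,0,0,0,20,0.95],
    [0,0,0,0,0,60,0.95],
    [0,0,0,0,0,90,0.95],
    [0,0,5,5,30,90,0.95],
    [0,0,10,10,75,90,0.95],
    [0,0,15,15,120,90,0.95],
    [0,0,20,20,165,90,0.95],
    [0,0,25,25,210,90,0.95],
    [0,0,30,30,255,90,0.95],
    [0,0,35,35,300,90,0.95],
    [0,0,40,40,345,90,0.95],
    [0,0,43.5,50,390,90,0.95],
    [0,0,43.5,57.3,430,80,0.95],
    [0,0,43.5,57.3,455,65,0.95],
    [0,0,43.5,57.3,464,60,0.95],
    [0,0,43.5,57.3,464,60,0.95],
    [0,0,43.5,57.3,464,60,0.95],
    [0,0,43.5,57.3,464,60,0.95]
  ]
}}

```text
clock: 38.5
tool_pos: [0.5032, 0.1345, 0.091]
orientation: [180.0, 0.0, -170.6]
force: [0.0, -0.1, -2.7]
opening: 0.0175
```

```bash
python3 - <<'E'
from fit import *
o=ctrl.get_obs();t=o['tool_pos'];print(t.round(4),o['orientation'].round(1),o['opening'],o['force'].round(1),o['moment'].round(2))
a=avg('top',6);b=snap('side');im=a['im']
p0=proj(a,[[t[0],t[1],.086]])[0];print('TCP at collar height px',p0.round(2))
u,v=p0.astype(int);W=im[v-16:v+17,u+2:u+20].mean(2);np.set_printoptions(linewidth=150);print(v-16,u+2);print(W.round().astype(int))
w=im[v-6:v+6,u+6:u+16,2]-im[v-6:v+6,u+6:u+16,:2].max(2);w0=np.clip(w-np.median(w)-6,0,None);ys,xs=np.mgrid[v-6:v+6,u+6:u+16]
if w0.sum()>0:
    c=(np.average(xs,weights=w0),np.average(ys,weights=w0));d=onz(a,c,.086)[:2]-t[:2];print('tick',np.round(c,2),(d*1e3).round(1),'yaw',np.degrees(np.arctan2(d[1],d[0]))+90)
A=cv2.resize(a['pixels'][175:265,170:260],None,fx=4.3,fy=4.3,interpolation=cv2.INTER_CUBIC)
B=cv2.resize(b['pixels'][130:220,215:305],None,fx=4.3,fy=4.3,interpolation=cv2.INTER_CUBIC)
cv2.imwrite('pics/c8.png',np.hstack([A,B]))
E
```

```text
[0.5032 0.1345 0.091 ] [ 180.     0.  -170.6] 0.01752647009847473 [ 0.  -0.1 -2.7] [-0.04  0.06  0.01]
TCP at collar height px [224.13 223.19]
207 226
[[ 79 108 126 117  96 100 115 115 105  97  97  96  96 121 168 195 197 189]
 [ 71  89  99  91  76  73  83  90  91  92  94  96 101 118 148 167 168 158]
 [ 69  83  87  75  65  68  82  94  96  94  92  90  94 109 125 133 133 129]
 [ 67  81  84  70  60  64  76  85  86  86  88  84  80  94 113 121 123 123]
 [ 67  79  82  69  60  60  66  72  74  83  94  91  80  87 108 121 123 123]
 [ 67  79  82  69  59  59  63  67  71  80  90  88  80  86 107 121 123 123]
 [ 66  79  83  69  59  59  62  67  69  73  77  77  74  82 105 121 123 123]
 [ 67  82  84  68  59  58  61  65  68  70  70  70  70  78 102 120 123 122]
 [ 69  82  83  67  58  60  64  68  68  69  69  69  68  76 101 120 123 124]
 [ 70  83  80  64  59  67  78  80  72  69  69  69  69  75  99 118 122 130]
 [ 75  84  75  61  59  71  90  94  81  71  69  69  68  74  95 114 121 134]
 [ 81  85  71  58  59  73  95 104  92  75  69  69  69  72  88 109 120 128]
 [ 84  82  66  57  59  75  98 109 101  82  70  68
[... 883 characters left out ...]
9  59  62  66  68  68  68  68  74  97 115]
 [ 57  57  57  57  58  60  62  61  61  62  66  67  68  68  67  72  93 113]
 [ 62  63  60  58  61  67  69  68  66  65  67  68  69  71  70  72  90 111]
 [ 78  77  69  60  62  70  73  70  68  67  67  69  77  86  84  77  87 109]
 [ 83  78  69  60  60  68  71  69  67  67  67  70  83  96  93  80  84 106]
 [ 74  70  63  59  58  65  70  67  66  66  67  69  78  89  87  76  81 103]
 [ 66  64  62  58  58  64  68  67  66  67  68  70  73  78  80  78  87 105]
 [ 64  64  62  58  58  63  69  71  72  77  82  85  86  91  98 102 107 114]
 [ 71  68  64  59  58  63  71  78  89 100 105 107 108 110 114 117 118 119]]
tick [233.63 222.18] [  3.7 -31.9] yaw 6.559291996343276
```

View pics/c8.png

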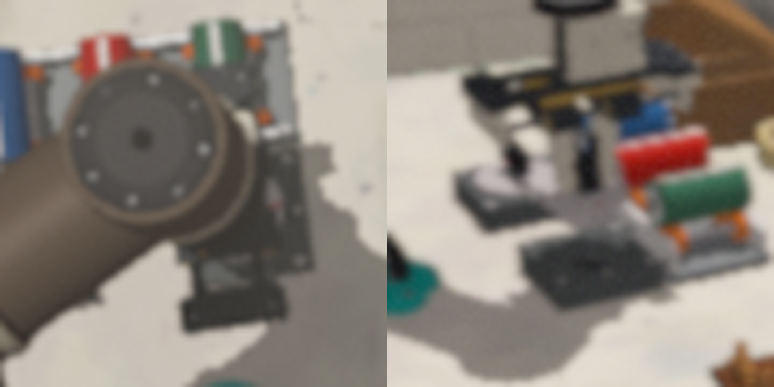

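Call:
{"fn": "carry_out", "kwargs": {
  "increments": [
    [0,0,0.4,0,-0.9,-10,0.95],
    [0,0,0.4,0,-0.9,-25,0.95],
    [0,0,0.4,0,-0.9,-32,0.95],
    [0,0,0.4,0,-0.9,-35,0.95],
    [0,0,0.4,0,-0.9,-37,0.95],
    [0,0,0.4,0,-0.9,-38,0.95],
    [0,0,0.4,0,-0.9,-38,0.95]
  ]
}}

```text
clock: 39.72
tool_pos: [0.5033, 0.1345, 0.0528]
orientation: [180.0, 0.0, -170.2]
force: [1.2, -0.6, -3.1]
opening: 0.0175
```

Call:
{"fn": "carry_out", "kwargs": {
  "increments": [
    [0,0,0,0,0,-1,0.95],
    [0,0,0,0,0,-2,0.95],
    [0,0,0,0,0,-3,0.95],
    [0,0,0,0,0,-4,0.95],
    [0,0,0,0,0,-4,0.95]
  ]
}}

```text
clock: 40.35
tool_pos: [0.5032, 0.1343, 0.0485]
orientation: [-180.0, 0.0, -170.2]
force: [0.7, -0.6, -2.9]
opening: 0.0171
```

Call:
{"fn": "carry_out", "kwargs": {
  "increments": [
    [0,0,0,0,0,-1,0.95],
    [0,0,0,0,0,-2,0.95],
    [0,0,0,0,0,-3,0.95],
    [0,0,0,0,0,-4,0.95],
    [0,0,0,0,0,-5,0.95],
    [0,0,0,0,0,-6,0.95],
    [0,0,0,0,0,-6,0.95]
  ]
}}

```text
clock: 41.22
tool_pos: [0.5032, 0.1343, 0.0426]
orientation: [-180.0, 0.0, -170.2]
force: [2.8, -1.5, -1.7]
opening: 0.0179
```

Call:
{"fn": "carry_out", "kwargs": {
  "increments": [
    [0,0,0,0,0,-1,0.95],
    [0,0,0,0,0,-2,0.95],
    [0,0,0,0,0,-3,0.95],
    [0,0,0,0,0,-4,0.95],
    [0,0,0,0,0,-5,0.95],
    [0,0,0,0,0,-6,0.95],
    [0,0,0,0,0,-6,0.95]
  ]
}}

```text
clock: 42.1
tool_pos: [0.5036, 0.1342, 0.0369]
orientation: [-180.0, 0.0, -170.2]
force: [4.7, -4.7, 1.8]
opening: 0.0176
```

Call:
{"fn": "carry_out", "kwargs": {
  "increments": [
    [0,0,0,0,0,-1,0.95],
    [0,0,0,0,0,-1,0.95],
    [0,0,0,0,0,-1,0.5],
    [0,0,0,0,0,-1,0.5],
    [0,0,0,0,0,-1,0.5],
    [0,0,0,0,0,30,0.5],
    [0,0,0,0,0,70,0.5],
    [0,0,0,0,0,110,0.5],
    [0,0,0,0,-60,120,0.5],
    [0,0,0,0,-120,120,0.5],
    [0,0,0,0,-180,120,0.5],
    [0,0,0,0,-240,120,0.5],
    [0,0,0,0,-300,150,0.5],
    [0,0,0,0,-360,180,0.5],
    [0,0,0,0,-420,200,0.5],
    [0,0,0,0,-480,200,0.5],
    [0,0,0,0,-520,200,0.5],
    [0,0,0,0,-520,200,0.5]
  ]
}}

```text
clock: 44.35
tool_pos: [0.5022, -0.3883, 0.235]
orientation: [179.9, -0.1, -170.4]
force: [-0.5, 1.2, 0.0]
opening: 0.0438
```

```bash
python3 - <<'E'
from fit import *
o=ctrl.get_obs();print(o['tool_pos'].round(4),o['force'].round(1),o['clock'])
a=avg('top',4);b=avg('side',4)
for k,p0 in(('A',(.4772,.313,np.radians(9))),('B',(.503,.1345,np.radians(9)))):
    for z in(.006,.019):
        x,c=fitkey(a,p0,z);print(k,'z',z,x[:2].round(4),np.degrees(x[2]).round(1),round(c,1))
    bx=bbox(b,p0,.06,.04)
    print(' side cost over z',[(z,round(min(cost(b,keypolys(b,(p0[0]+dx,p0[1]+dy,p0[2]),z),bx) for dx in(-.004,0,.004,.008) for dy in(-.004,0,.004)),0)) for z in(0,.006,.012,.019)])
A=cv2.resize(a['pixels'][170:260,155:255],None,fx=4,fy=4,interpolation=cv2.INTER_CUBIC)
B=cv2.resize(b['pixels'][145:235,220:320],None,fx=4,fy=4,interpolation=cv2.INTER_CUBIC)
cv2.imwrite('pics/c9.png',np.hstack([A,B]))
for l in('tin_a','tin_b','bottle'):print(l,[np.round(d['centre'],3).tolist() for d in ctrl.search_frame(a,l)][:2])
E
```

```text
[ 0.5022 -0.3883  0.235 ] [-0.5  1.2  0. ] 44.35
A z 0.006 [0.4753 0.3125] 4.7 688.2
A z 0.019 [0.4741 0.3097] 5.6 844.1
 side cost over z [(0, np.float64(2337.0)), (0.006, np.float64(2469.0)), (0.012, np.float64(2591.0)), (0.019, np.float64(2713.0))]
B z 0.006 [0.5009 0.1356] 6.0 644.7
B z 0.019 [0.4995 0.1335] 6.5 660.2
 side cost over z [(0, np.float64(1624.0)), (0.006, np.float64(1436.0)), (0.012, np.float64(1423.0)), (0.019, np.float64(1526.0))]Traceback (most recent call last):
  File "<stdin>", line 12, in <module>
ValueError: only the last four pictures can be asked about
```

View pics/c9.png

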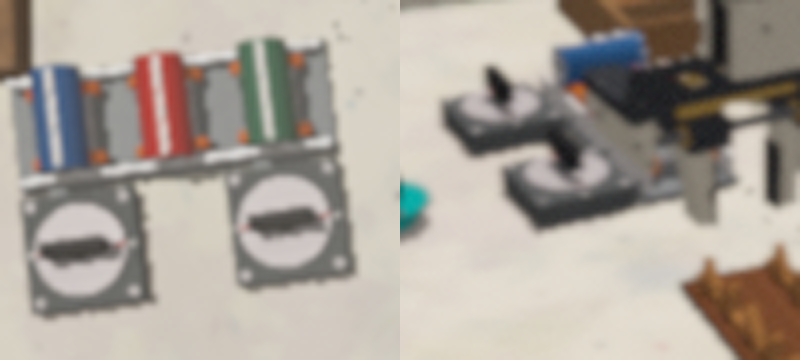

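```bash
python3 - <<'E'
from h import *
a=snap('top')
for l in('tin_a','tin_b','bottle'):print(l,[np.round(d['centre'],3).tolist() for d in ctrl.search_frame(a,l)][:3])
print(ctrl.close_job())
E
```

```text
tin_a [[0.768, -0.101, 0.044], [0.774, 0.136, 0.055]]
tin_b [[0.768, -0.101, 0.044], [0.774, 0.136, 0.055]]
bottle [[0.756, 0.029, 0.122], [0.561, 0.216, 0.028]]
the job is handed in; nothing more can be done
None
```

The job is handed in at about 44 s of the 210 s allowed. All three cylinders are on the roller bed and both keys are locked in. The grader gave no verdict.

**Cylinders:** I moved blue to place_2, red to place_1 and green to place_0. Each rolled freely, and the last top view shows all three white lines on top.

**Keys:** Both grey-collared keys went into the lock blocks after the cylinders had settled. They slid straight home because they were already lined up, so no turning search was needed. Each reached its expected full depth with only about 2–8 N of contact. The last views show both collars centred and apparently flush. Key B had been knocked about 4 cm during the run, so I found it again before grasping it. I left the turquoise look-alikes alone.

**Checks that were unclear or disagreed:**
- **Collar height from images:** the side-view fit could not confirm that the collars are flush. That judgement rests on depth, force and the pictures.
- **Key angle:** the image fits read about 5–6° where about 9° was expected for the keyholes. I took this as image bias, since both keys went down fully.
- **Handle width:** the jaws read about 17.4 mm on the 15 mm handles.
- **Camera offset:** the side camera sat about 4 mm off the top camera in x.

**Bystanders:** the tins and the bottle read the same position at the end as at the start, within the detector's few millimetres.

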